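Shut and pin the tool chest

TASK

Close up the tool chest: push its lid fully shut, then swing the slotted steel hasp over so that it hangs home against the front of the chest with the staple standing out through its slot, and then drop the collared retaining pin down through the staple's loop until its collar rests on the staple. Leave the pin there, and leave the plain punch in its stand and the blue-capped phial and the beeswax puck where they are.

Things in the scene. Friction and masses are not known exactly. Their poses are not given: they have to be found in the camera images.
- chest: Wooden tool chest, fixed to the bench, 130 (x) x 220 (y) x 100 mm high without its lid, walls 9 mm. Origin: centre of its underside. Its front, with the staple, faces its own -x (towards the robot); its z is up.
- lid (a joint): Hinge of the chest's lid, rad: 0 shut, growing as the front edge rises (at most 1.3). The axis runs along the chest's y through chest (0.065, 0, 0.100), the rear top edge. The lid is a slab 130 x 220 x 16 mm; shut, its top is 116 mm above the bench. Stiff: it stays where it is left; pushing it down takes about 2 to 6 N.
- lid_front (a point): Middle of the lid's upper front edge; at chest (-0.065, 0, 0.116) when the lid is shut.
- hasp (a joint): Hinge of the hasp relative to the lid, rad. With the lid shut: 0 = hanging straight down, home against the chest front; pi/2 = sticking out level to the front; pi = standing straight up; more (to 4.5) = leaning back over the lid. Slightly stiff: it stays where it is left, 1 to 2 N at mid-length moves it.
- hasp_hinge (a point): Middle of the hasp's hinge axis, which runs along the chest's y, 5 mm in front of the lid's front face: at chest (-0.070, 0, 0.108) when the lid is shut; knuckles of 4.5 mm radius.
- hasp_end (a point): Middle of the hasp's free end, a rolled edge 8 mm thick, 84 mm from the hinge axis. The hasp is a flat steel plate 64 mm wide, 88 mm long, 4 mm thick, its front flush with the knuckles (4.5 mm before the axis); solid from the hinge to 40 mm, then a slot 36 mm wide from 40 to 69 mm, then solid to the end.
- eye (a point): Centre of the staple's loop, level with the top of its bars; at chest (-0.095, 0, 0.0665). The staple is a level U of 7 mm round steel bar on the chest front, 49.5 mm out, 32 mm wide over all; its opening is 18 mm wide along the chest's y and runs from the hasp (9.5 mm off the chest front) to 42.5 mm off the chest front. The pin goes vertically down through it.
- pin: Loose steel retaining pin, about 60 g, 82 mm long, standing in one of the stand's holes (either one), collar on the stand's top. Origin: centre of the collar's underside; z up. Below: round shank 11 mm thick, 45 mm long, last 7 mm tapered. Above: collar 30 mm across, 5 mm thick; on it a flat grip 26 mm along the pin's x, 12 mm thick along y, from 5 to 37 mm above the origin.
- stand: Wooden stand, fixed, to the left of the chest, 130 (x) x 60 (y) x 55 mm high, with two upright through holes 13.5 mm wide at its own x = -0.035 and +0.035. Origin: centre of its underside.
- punch: Bystander: plain round steel punch without collar or grip, 11 mm thick, 96 mm long, standing in the other hole of the stand. Origin: centre of its lower end. Leave it there.
- phial: Bystander: small glass phial with a blue cap, 33 mm across, 42 mm high, standing between the robot and the chest. Origin: centre of its underside.
- puck: Bystander: round beeswax puck, 43 mm across, 13 mm high, to the right of the chest. Origin: centre of its underside.
There are look-alikes about, which are no part of the job. Of the things like the pin, leave any that is green; of the rest the smaller one is meant.

How it is judged:
On the way, in this order (a step that is already met when the one before it is completed fails the run):
1. the lid is shut (value of joint lid below 0.03 rad), for 0.2 s.
2. the lid is shut and the hasp is home over the staple, before the pin is in (value of joint lid below 0.03 rad and value of joint hasp below 0.08 rad and distance between pin and eye above 0.025 m), for 0.2 s.
At the end, for the whole second after the job is handed in: The lid is shut (within 0.03 rad), the hasp hangs home over the staple (within 0.08 rad), and the pin stands upright (within 0.2 rad) and still in the staple's loop, within 13 mm of its centre, its collar resting on the staple (underside -4 to +5 mm from the bars' top) (value of joint lid below 0.03 rad and value of joint hasp below 0.08 rad and horizontal distance between pin and eye below 0.013 m and z of pin in the frame of eye between -0.004 and 0.005 m and angle between pin's own z axis and vertical below 0.2 rad and linear speed of pin below 0.02 m/s); the robot touches nothing.
It fails at once if the punch is moved by more than 30 mm (distance of punch from where it was at the start of the episode above 0.03 m).
It fails at once if the phial is moved by more than 30 mm (distance of phial from where it was at the start of the episode above 0.03 m).
It fails at once if the puck is moved by more than 30 mm (distance of puck from where it was at the start of the episode above 0.03 m).
It also fails if it takes over 50 s, if anything falls off the work surface, if the arm or the gripper's body presses on something with over 40 N, if the wrist force passes 120 N, or if a joint passes its speed limit or range.

ROBOT

A 6-joint arm with a two-finger parallel gripper is mounted at the origin on a cart in front of the work surface, level with it; the furniture and walls round the work are solid. World frame = base frame: x ahead of the robot, y to its left, z up, the work surface at z = 0. Lengths are in m, angles in rad, forces in N, time in s.
With the tool pointing down it reaches from about 0.275 to 0.775 m from the base axis. Payload 14.6 kg.
Tool frame: the origin (TCP) lies at the centre of the arm's flange, where the gripper is bolted on; the fingertips stand 173 mm ahead of it and the grasp point (between the pads) lies 155 mm ahead of it (bot.hold_point_z is the distance from the TCP to the grasp point, in m); z points along the fingers, y is the line along which they close (so a half turn about z gives the same grasp; the last joint's range is limited). The gripper opens to 85 mm and grips with 20 to 120 N. Pads are 22 mm wide; open, the fingers measure 114 mm over their backs; the gripper's body (76 mm by 85 mm) begins 54 mm behind the grasp point. The pads swing forward as they close: fully open they stand 13 mm farther back than shut.
Start: joints at [1.121, 0.263, -0.048, 1.259, 0, 1.415], TCP at [0.153, 0.502, 0.405] pointing down, gripper open.
Joint ranges: [-2.65, 2.65], [-0.89, 1.7], [-1.18, 1.37], [-2.13, 2.11], [-1.35, 1.29], [-3.14, 3.14]. Speed limits (rad/s): [1.89, 1.89, 2.57, 2.79, 3.14, 3.14].

INTERFACE

Orientations are given as a unit quaternion [x, y, z, w].
In Python, from workcell import status, snapshot, bot gives the robot as it stands. The module is installed in compiled form; this text tells all that it offers.
- The arm moves only by the tool arm_command, never from a script. Its argument "moves" is a list that holds one entry, the list of rows, each a list of 5 numbers: the shift along the tool's x, y, z in m, then the turn about the tool's z in rad, then the gripper command: -1 is shut, 1 is fully open, values between are in proportion. In form: [[[x, y, z, spin, claw], ...]]. A call has exactly 5 rows; each row shifts and turns the commanded pose from where the row before left it, along the tool's axes as they then stand; what a row does not reach is not made up. A row lasts 1/8 s, in which the tool goes at most 62.5 mm and 10.7 degrees, less where a joint would pass 70% of its speed; a pose out of reach is approached as far as the arm can. A call is refused whole if a number of a shift passes 0.0625 or a number of a turn 0.188, either way. A call with a gripper value outside its range is refused whole. The fingers move at their own pace and stop on an object; "force" is the grip in N (left out, the last holds). Time passes only in rows, so rows that do not move let the fingers close, or fill a call up. It gives the time, the measured TCP pose, the force, the opening and the grip force at its end, in the units of the state.
- status.sense(): the state, without advancing time (a new reading comes with each control period).
- snapshot(name): name is "side" or "top"; returns a dict with "image" (480x640x3 uint8, red, green, blue), "depth" (480x640 float32, m along the optical axis (not along the pixel's ray), 0 where there is no reading), "K" (3x3 intrinsics, pixels), "rvec" (rotation vector, rad) and "tvec" (3), from world to camera coordinates, as OpenCV has them. Camera axes: x right, y down, z forward; pixel columns grow to the right and rows downward; lengths in m; the calibration is good to about 2 mm. A picture is of the moment at which its call begins.
- bot.sign_off(): hands the job in; it is judged then, once.
The state is a dict: "time": time; "joint_positions": joint angles; "joint_velocities": joint speeds; "effort": joint torques, N m; "eef_pos": TCP position; "eef_rot": TCP orientation; "ft_force": force on the tool from outside, world axes, zero at the start; "torque": the same for the moment, N m; "opening": opening from 0.0 (shut) to 1.0 (fully open); "grip_force": force on a finger pad.
Only numpy, scipy, OpenCV 4.12 (cv2) and the standard library are available. Lean on these libraries where they do the work, as an engineer would, in place of code of your own. Each camera call takes 0.05 s, during which the arm holds its last target. There are 200 camera calls.

## Working session

There is one attempt and no reset: what is moved stays moved. The work goes in short steps, Python scripts to look and compute and a tool call to move; the robot and the scene stay as the last step left them, time stands still between calls to the robot, and variables do not carry over. Pictures are saved under pics/ and viewed, at most 10 in all, crops included, and the job is handed in when it is done.

Besides the shell and the picture viewer there is one more tool, called as name(argument=value, ...) on one line, values as JSON. arm_command: Moves the arm, as the interface text tells. Its arguments: {"type":"object","properties":{"moves":{"type":"array","items":{"type":"array","items":{"type":"array","items":{"type":"number"}}}},"force":{"type":"number"}},"required":["moves"]}

```bash
mkdir -p pics
cat > h.py <<'E'
import numpy as np,cv2
from workcell import status,snapshot,bot
def cloud(s):
    d=s["depth"];K=s["K"];R=cv2.Rodrigues(np.array(s["rvec"],float))[0];t=np.array(s["tvec"],float).ravel()
    v,u=np.mgrid[:480,:640];c=np.stack([(u-K[0,2])/K[0,0]*d,(v-K[1,2])/K[1,1]*d,d],-1)
    w=(c-t)@R; w[d==0]=np.nan
    return w
def save(n,s): cv2.imwrite("pics/"+n+".png",np.ascontiguousarray(s["image"][:,:,::-1]))
def grab(tag):
    for n in("top","side"):
        s=snapshot(n);save(n+tag,s);np.savez("pics/"+n+tag+".npz",w=cloud(s),im=s["image"],K=s["K"],rvec=s["rvec"],tvec=s["tvec"])
E
python3 - <<'E'
from h import *
grab("0");s=status.sense();print(s)
for n in("top","side"):
    f=np.load(f"pics/{n}0.npz");R=cv2.Rodrigues(f["rvec"])[0];print(n,-R.T@f["tvec"].ravel(),R[2])
E
```

```text
{'time': 0.1, 'joint_positions': array([ 1.12068500e+00,  2.63480419e-01, -4.88187548e-02,  1.25940719e+00,
        1.08644582e-05,  1.41550962e+00]), 'joint_velocities': array([-7.25240751e-04,  7.19625369e-04,  3.30888504e-03,  1.57898509e-03,
       -4.79545339e-05,  5.76305193e-04]), 'effort': array([ 3.38763413e-03, -6.38578820e+01,  3.85062289e+01,  9.99092212e-03,
       -1.02381925e-04, -2.08527399e-05]), 'eef_pos': array([0.1525176 , 0.50228695, 0.40429044]), 'eef_rot': array([ 1.46878988e-01,  9.89154364e-01, -4.32713897e-04, -1.40825789e-04]), 'ft_force': array([ 0.02970868, -0.27096596, -0.19788798]), 'torque': array([-0.04532342, -0.06859821,  0.00486663]), 'grip_force': 0.0, 'opening': 0.9988410408094966}
top [0.45547762 0.04065663 1.05708664] [ 0.08455428  0.0094475  -0.99637409]
side [ 0.54780619 -0.65231961  0.54200354] [ 0.00330576  0.84280278 -0.53821237]
```

View pics/top0.png

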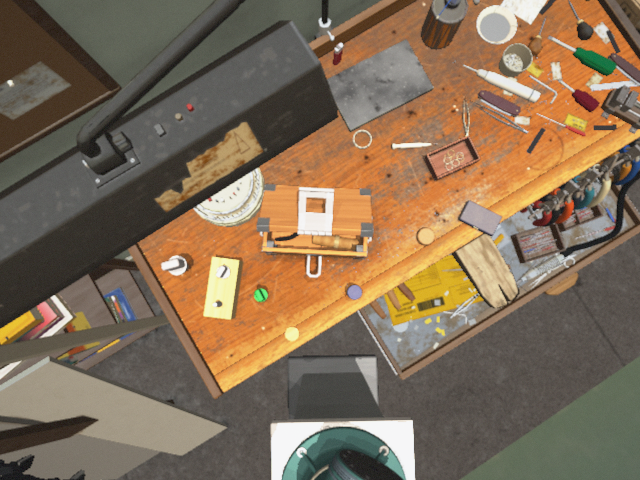

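View pics/side0.png

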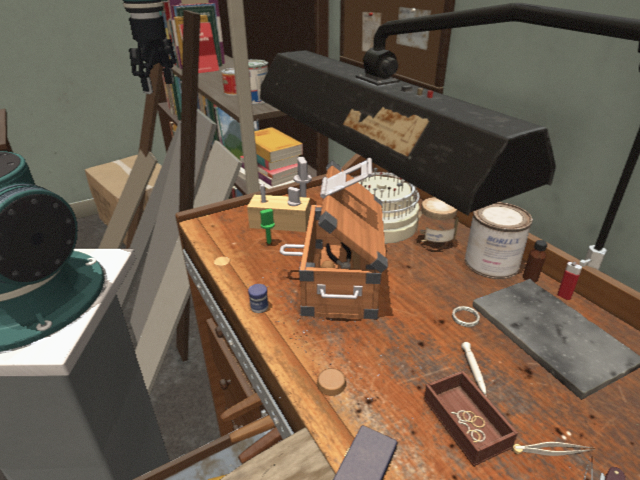

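The top view shows the open-lidded chest at (316,225) with its staple at (314,265), the stand at (222,288), the phial at (355,292) and the puck at (426,236). Three things look like the pin: a grey one in the stand at about (222,270), a green one at (261,295) that is excluded by colour, and a grey one at (175,264) that looks larger. I'll measure them and confirm in an enlarged crop.

Run:
```python
from h import *
f=np.load("pics/top0.npz");w=f["w"];g=np.load("pics/side0.npz");ws=g["w"]
a=cv2.resize(f["im"][235:335,145:285],None,fx=5.5,fy=5.5,interpolation=cv2.INTER_CUBIC)[:, :770]
b=cv2.resize(g["im"][140:340,205:405],None,fx=3,fy=3,interpolation=cv2.INTER_CUBIC)
cv2.imwrite("pics/c1.png",np.ascontiguousarray(a[:,:,::-1]));cv2.imwrite("pics/c2.png",np.ascontiguousarray(b[:,:,::-1]))
np.set_printoptions(precision=4,suppress=True)
for n,u,v in [("stand",222,285),("pin",222,270),("punch",217,303),("green",261,295),("big",175,264),("staple",315,272),("phial",355,292),("puck",426,236),("lidL",270,190),("lidR",362,190),("hasp",316,193),("lamp",200,150),("lampend",320,100),("lampcorner",290,25),("chestfrontL",265,250),("chestfrontR",365,252)]:
    print(n,w[v,u])
# high points
W=np.concatenate([w.reshape(-1,3),ws.reshape(-1,3)])
m=(W[:,2]>.25)&(W[:,0]>.2)&(W[:,0]<1)&(abs(W[:,1])<.6)
P=W[m]
for y in np.arange(-.5,.6,.1):
    q=P[abs(P[:,1]-y)<.05]
    if len(q):print("y%.1f"%y,len(q),q.min(0),q.max(0))
# stand top fit
def box(c,lo,hi,r=.1):
    return W[(abs(W[:,0]-c[0])<r)&(abs(W[:,1]-c[1])<r)&(W[:,2]>lo)&(W[:,2]<hi)]
c=w[285,222]
q=box(c,.045,.065);print("stand rect",cv2.minAreaRect((q[:,:2]*1000).astype(np.float32)),np.median(q[:,2]))
q=box(c,.065,.2)
print("above stand",len(q));
import scipy.cluster.hierarchy as H
q=q[::3]
l=H.fcluster(H.linkage(q[:,:2],'single'),.012,'distance')
for k in set(l):
    e=q[l==k]
    if len(e)>8:print(len(e),e.min(0),e.max(0),np.median(e,0))
# chest rim
c=w[225,316]
q=box(np.array([.57,.04]),.09,.104,.16);print("rim",len(q),q.min(0),q.max(0),cv2.minAreaRect((q[:,:2]*1000).astype(np.float32)))
```

```text
stand [0.4597 0.2534 0.0548]
pin [0.4911 0.2455 0.0913]
punch [0.4223 0.2561 0.093 ]
green [0.4364 0.1655 0.0781]
big [0.5049 0.337  0.1168]
staple [ 0.4847  0.0501 -0.0018]
phial [ 0.4373 -0.0374  0.0401]
puck [ 0.5605 -0.2062  0.0102]
lidL [0.6525 0.1378 0.1254]
lidR [ 0.6493 -0.0528  0.1165]
hasp [0.6225 0.0427 0.2303]
lamp [0.6968 0.2451 0.2692]
lampend [0.7972 0.031  0.2314]
lampcorner [0.9126 0.0811 0.2856]
chestfrontL [0.5305 0.1529 0.1   ]
chestfrontR [ 0.5211 -0.0563  0.1006]
y-0.2 419 [ 0.3786 -0.1618  0.757 ] [ 0.4052 -0.15    0.7722]
y-0.1 10721 [ 0.3331 -0.15    0.7564] [ 0.3983 -0.05    0.7919]
y-0.0 2035 [ 0.3322 -0.0499  0.25  ] [0.9929 0.05   0.7618]
y0.1 13293 [0.7416 0.05   0.25  ] [1.     0.15   0.4698]
y0.2 16473 [0.6763 0.15   0.25  ] [0.979 0.25  0.466]
y0.3 17278 [0.6174 0.25   0.25  ] [0.9211 0.35   0.4571]
y0.4 21321 [0.5604 0.35   0.25  ] [0.8638 0.45   0.5374]
y0.5 12995 [0.497 0.45  0.25 ] [0.7901 0.55   0.4871]
stand rect ((457.6935119628906, 241.58230590820312), (140.50950622558594, 197.38536071777344), 7.902388572692871) 0.05525619950938575
above stand 1173
17 [0.5287 0.1545 0.0977] [0.558  0.1581 0.1023] [0.5413 0.157  0.0991]
66 [0.426  0.1593 0.0661] [0.4501 0.178  0.0873] [0.4374 0.1673 0.0794]
191 [0.4856 0.3241 0.0658] [0.5265 0.3531 0.1209] [0.5057 0.3355 0.0887]
34 [0.4156 0.2545 0.0651] [0.4261 0.264  0.1002] [0.4208 0.2566 0.0855]
83 [0.4766 0.2385 0.0653] [0.502  0.2584 0.095 ] [0.4893 0.2456 0.0862]
rim 2215 [ 0.5126 -0.0718  0.09  ] [0.7292 0.2    0.104 ] ((620.7066650390625, 67.92213439941406), (276.1610412597656, 196.87185668945312), 85.64006042480469)
```

View pics/c1.png

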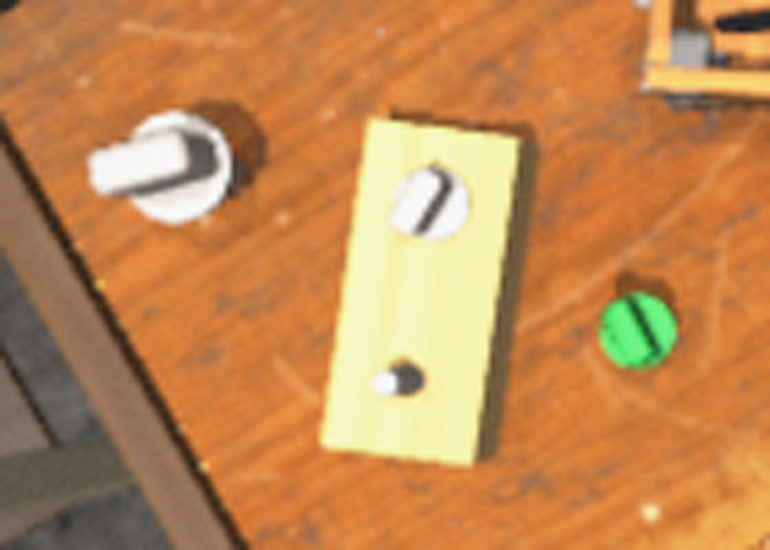

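View pics/c2.png

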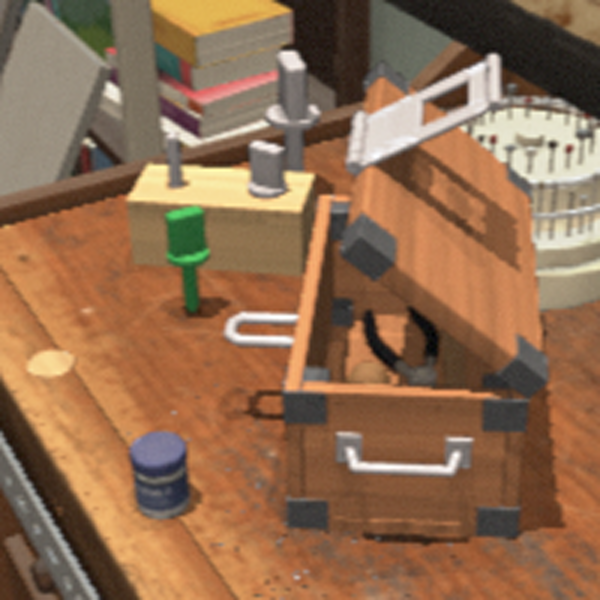

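The crops show the meant pin, a small grey collared one, in the stand's far hole at crop-1 (430,205). The plain punch is in the near hole at (400,380). The larger grey look-alike stands free at (165,165), and the green one at (637,330) is excluded. In crop 2 the lid is open and the hasp leans back from its front edge, from (355,150) to (495,75). One more measurement will give the chest, hasp and pin poses.

Run:
```python
from h import *
np.set_printoptions(precision=4,suppress=True)
f=np.load("pics/top0.npz");w=f["w"];g=np.load("pics/side0.npz");ws=g["w"]
def sel(w,x,y,z):
    return (w[...,0]>x[0])&(w[...,0]<x[1])&(w[...,1]>y[0])&(w[...,1]<y[1])&(w[...,2]>z[0])&(w[...,2]<z[1])
# front rim in top image
q=w[sel(w,(.505,.545),(-.075,.175),(.094,.105))]
ys=np.linspace(-.05,.145,25);e=[(y,q[abs(q[:,1]-y)<.005][:,0].min(),q[abs(q[:,1]-y)<.005][:,0].max()) for y in ys if (abs(q[:,1]-y)<.005).sum()>2]
e=np.array(e);print("front outer",np.polyfit(e[:,0],e[:,1],1),"inner",np.polyfit(e[:,0],e[:,2],1),"y range",q[:,1].min(),q[:,1].max())
# staple
for n,ww in (("top",w),("side",ws)):
    q=ww[sel(ww,(.44,.53),(.0,.10),(.045,.075))]
    print("staple",n,len(q),q.min(0),q.max(0),np.median(q,0))
    for x0 in np.arange(.465,.53,.01):
        r=q[abs(q[:,0]-x0)<.005]
        if len(r):print("  x%.3f"%x0,len(r),r[:,1].min(),r[:,1].max(),np.median(r[:,2]))
# stand
q=w[sel(w,(.37,.55),(.2,.3),(.05,.059))];r=cv2.minAreaRect((q[:,:2]*1000).astype(np.float32));print("stand",r)
for n,ww in (("top",w),("side",ws)):
    q=ww[sel(ww,(.46,.52),(.22,.28),(.086,.1))];print("pin top",n,len(q),q.mean(0),cv2.minAreaRect((q[:,:2]*1000).astype(np.float32)))
    q=ww[sel(ww,(.46,.52),(.22,.28),(.0575,.064))];print("collar",n,len(q),q.min(0),q.max(0))
# lid + hasp cross section from both
for n,ww in (("top",w),("side",ws)):
    im=(f if n=="top" else g)["im"].astype(int)
    grey=(im.max(-1)-im.min(-1)<25)&(im.mean(-1)>120)
    m=sel(ww,(.5,.75),(-.06,.16),(.105,.34))
    h=ww[m&grey&sel(ww,(.5,.75),(0,.09),(.15,.34))]; l=ww[m&~grey&(im[...,0]-im[...,2]>50)]
    for nm,q in(("hasp",h),("lid",l)):
        if len(q)<10: continue
        c=q.mean(0);u,s,v=np.linalg.svd(q-c,full_matrices=False);print(n,nm,len(q),c,"normal",v[2],"min",q.min(0),"max",q.max(0))
        for x0 in np.arange(.52,.74,.02):
            r=q[abs(q[:,0]-x0)<.005]
            if len(r)>3:print("   x%.2f z %.3f %.3f %.3f y %.3f %.3f"%(x0,*np.percentile(r[:,2],[2,50,98]),r[:,1].min(),r[:,1].max()))
m=sel(ws,(.2,.5),(-.3,.1),(.6,.9));print("high side",np.argwhere(m).min(0) if m.any() else 0,np.argwhere(m).max(0) if m.any() else 0)
m=sel(w,(.2,.5),(-.3,.1),(.6,.9));print("high top",np.argwhere(m).min(0) if m.any() else 0,np.argwhere(m).max(0)if m.any() else 0)
```

```text
front outer [0.0769 0.518 ] inner [0.0493 0.5296] y range -0.06123420142118171 0.15954786559537143
staple top 201 [0.472  0.0012 0.0466] [0.5252 0.0983 0.0747] [0.5005 0.0497 0.066 ]
  x0.475 36 0.03882153430128659 0.06466402802759995 0.06596501722007715
  x0.485 35 0.036359416710965146 0.06683308853409868 0.06578503348926855
  x0.495 28 0.03611074728324302 0.06664027472434968 0.06618776550369272
  x0.505 29 0.035887542809212934 0.06640733604484272 0.06532603659219458
  x0.515 52 0.0012055587235476801 0.06620884326847272 0.06623438871245792
  x0.525 21 0.031163477033527207 0.09832008485389099 0.06730361327311955
staple side 191 [0.4726 0.0018 0.0463] [0.5299 0.0679 0.0744] [0.4954 0.0445 0.0662]
  x0.475 32 0.03904128614659726 0.06405441402906968 0.06660183577793327
  x0.485 41 0.035704727637779377 0.06688649393732445 0.06618500471765455
  x0.495 44 0.03426813563808901 0.06790522453856968 0.06617543397571143
  x0.505 39 0.0350554853719553 0.06720363323102163 0.06578284565130757
  x0.515 21 0.034710897608746245 0.06430561245294185 0.06595990338061394
  x0.525 14 0.0017571098473518091 
[... 1442 characters left out ...]
 0.2378]
   x0.56 z 0.196 0.199 0.201 y 0.015 0.079
   x0.58 z 0.206 0.209 0.212 y 0.013 0.076
   x0.60 z 0.216 0.219 0.223 y 0.012 0.077
   x0.62 z 0.226 0.230 0.235 y 0.010 0.075
side lid 2914 [0.6163 0.0319 0.158 ] normal [-0.5739  0.2156 -0.79  ] min [ 0.5489 -0.0598  0.113 ] max [0.7418 0.16   0.265 ]
   x0.56 z 0.188 0.195 0.198 y -0.043 0.135
   x0.58 z 0.174 0.180 0.193 y -0.060 0.133
   x0.60 z 0.158 0.165 0.173 y -0.060 0.152
   x0.62 z 0.140 0.148 0.157 y -0.060 0.148
   x0.64 z 0.124 0.132 0.141 y -0.060 0.147
   x0.66 z 0.113 0.117 0.123 y -0.047 0.130
   x0.70 z 0.211 0.213 0.217 y 0.155 0.160
   x0.72 z 0.223 0.231 0.238 y 0.147 0.160
high side 0 0
high top [356 460] [479 639]
```

Chest centre is about (0.586, 0.046) with yaw about -0.055. The eye is at (0.491, 0.0515), the lid is open about 0.67 rad, the hasp is at about 3.55 relative to the lid, and the pin is at (0.4896, 0.249). I'll shut the lid first, pushing on its left side clear of the hasp.

arm_command(moves=[[[0, 0, -0.02, -0.12, -1], [0, 0, -0.02, -0.12, -1], [-0.045, -0.035, 0, 0, -1], [-0.045, -0.035, 0, 0, -1], [-0.045, -0.035, 0, 0, -1]]], force=40)

```text
time: 0.72
eef_pos: [0.2825, 0.3888, 0.4445]
eef_rot: [0.027, 1.0, -0.0, -0.0]
ft_force: [0.2, 0.4, -0.1]
opening: 0.003
grip_force: 0.0
```

arm_command(moves=[[[-0.048, -0.037, 0, 0, -1], [-0.048, -0.037, 0, 0, -1], [-0.048, -0.037, 0, 0, -1], [-0.048, -0.037, 0, 0, -1], [-0.048, -0.037, 0, 0, -1]]])

```text
time: 1.35
eef_pos: [0.5124, 0.1906, 0.4445]
eef_rot: [0.028, 1.0, 0.0, -0.0]
ft_force: [0.4, 1.4, 0.5]
opening: 0.002
grip_force: 0.0
```

arm_command(moves=[[[-0.04, -0.03, 0, 0, -1], [-0.026, -0.023, 0.01, 0, -1], [0, 0, 0.03, 0, -1], [0, 0, 0.03, 0, -1], [0, 0, 0, 0, -1]]])

```text
time: 1.98
eef_pos: [0.5737, 0.1356, 0.373]
eef_rot: [0.027, 1.0, -0.0, -0.002]
ft_force: [0.5, 0.2, 0.4]
opening: 0.003
grip_force: 0.0
```

Now push down: the shut height is TCP z 0.289.

arm_command(moves=[[[0, 0, 0.018, 0, -1], [0, 0, 0.018, 0, -1], [0, 0, 0.018, 0, -1], [0, 0, 0.016, 0, -1], [0, 0, 0.01, 0, -1]]])

```text
time: 2.6
eef_pos: [0.5742, 0.1359, 0.2953]
eef_rot: [0.027, 1.0, 0.0, 0.0]
ft_force: [-2.9, 0.1, 3.7]
opening: -0.004
grip_force: 2.0
```

arm_command(moves=[[[0, 0, 0.005, 0, -1], [0, 0, 0.002, 0, -1], [0, 0, 0, 0, -1], [0, 0, 0, 0, -1], [0, 0, 0, 0, -1]]])

```text
time: 3.22
eef_pos: [0.574, 0.1358, 0.2893]
eef_rot: [0.027, 1.0, 0.0, 0.001]
ft_force: [-8.0, -0.7, 16.7]
opening: 0.0
grip_force: 8.6
```

The 16.7 N at z 0.289 means the lid has bottomed out. Next I retreat up, go behind the hasp over its left rail, and push it forward.

arm_command(moves=[[[0, 0, -0.02, 0, -1], [0, 0, -0.022, 0, -1], [-0.02, 0, 0, 0, -1], [0, -0.027, 0, 0, -1], [0, -0.028, 0, 0, -1]]])

```text
time: 3.85
eef_pos: [0.5914, 0.0792, 0.3301]
eef_rot: [0.027, 1.0, -0.0, 0.0]
ft_force: [-0.8, -0.6, -0.4]
opening: -0.001
grip_force: 0.0
```

Run:
```python
from h import *
np.set_printoptions(precision=4,suppress=True)
grab("1");print(status.sense()["eef_pos"])
a=np.array([.5859,.0463]);
for n in("top","side"):
    f=np.load(f"pics/{n}1.npz");w=f["w"];d=w[...,:2]-a;cx=d[...,0]*.9985-d[...,1]*.055;cy=d[...,0]*.055+d[...,1]*.9985;z=w[...,2]
    im=f["im"].astype(int);m=(cx<.02)&(cx>-.13)&(abs(cy+.01)<.03)&(z>.12)&(z<.22)&(im.max(-1)-im.min(-1)<25)
    for z0 in np.arange(.125,.21,.01):
        r=m&(abs(z-z0)<.005)
        if r.sum()>2:print(n,"%.3f"%z0,r.sum(),np.median(cx[r]),cy[r].min(),cy[r].max())
    l=(abs(cy+.08)<.02)&(abs(cx)<.06)&(z>.1)&(z<.2);
    print("lid",np.polyfit(cx[l],z[l],1) if l.sum()>20 else l.sum())
b=np.hstack([np.load("pics/side1.npz")["im"][120:320,230:430],np.load("pics/top1.npz")["im"][150:350,220:420]])
cv2.imwrite("pics/c3.png",np.ascontiguousarray(cv2.resize(b,None,fx=2,fy=2)[:,:,::-1]))
```

```text
[0.5913 0.0778 0.3302]
lid [0.0027 0.1163]
side 0.125 24 -0.062321053043865975 -0.03170787206301878 0.013399192575234828
side 0.135 26 -0.05817489949946255 -0.03311938509339496 0.017266222130472585
side 0.145 35 -0.054131146902918835 -0.03277505763759495 0.0198300295914782
side 0.155 24 -0.05039172971584614 -0.03213849550497158 0.019998711087192558
side 0.165 42 -0.022997858719070757 -0.03334351646658522 0.019602274165185212
side 0.175 60 0.000883405350399965 -0.03173374925034542 0.01989580486759857
side 0.185 79 -0.0010240148011767265 -0.03369701225648595 0.019848309191299707
side 0.195 53 -0.03552227114189073 -0.0326596419737408 0.01962323660218963
side 0.205 41 0.0038898771338999874 -0.004644927315658693 0.01823756231615464
lid [0.0011 0.1171]
```

View pics/c3.png

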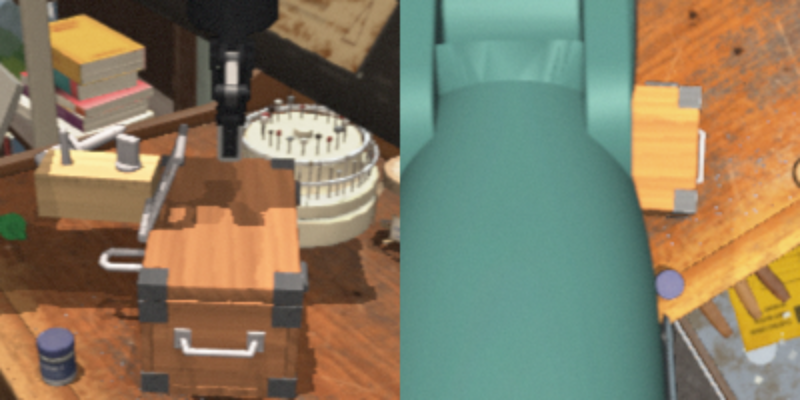

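The lid is shut: its top is level at 0.116. The hasp leans back about 0.4 rad from (150,230) to (182,130), and the fingers stand behind it at (230,150). I push forward.

arm_command(moves=[[[0.03, 0, 0, 0, -1], [0.02, 0, 0, 0, -1], [0.02, 0, 0, 0, -1], [0.02, 0, 0, 0, -1], [0.018, 0, 0, 0, -1]]])

```text
time: 4.58
eef_pos: [0.4828, 0.086, 0.3302]
eef_rot: [0.027, 1.0, 0.0, 0.001]
ft_force: [-0.5, 0.2, 0.4]
opening: -0.001
grip_force: 0.2
```

arm_command(moves=[[[0.01, 0, 0.015, 0, -1], [0.01, 0, 0.02, 0, -1], [0, 0, 0.02, 0, -1], [0, 0, 0.02, 0, -1], [0, 0, 0.02, 0, -1]]])

```text
time: 5.2
eef_pos: [0.4636, 0.0871, 0.2346]
eef_rot: [0.027, 1.0, 0.0, 0.001]
ft_force: [-0.5, 1.0, 0.4]
opening: 0.0
grip_force: 0.2
```

arm_command(moves=[[[-0.01, 0, 0, 0, -1], [-0.01, 0, 0, 0, -1], [-0.01, 0, 0, 0, -1], [-0.008, 0, 0, 0, -1], [-0.003, 0, 0, 0, -1]]])

```text
time: 5.82
eef_pos: [0.502, 0.0845, 0.2338]
eef_rot: [0.028, 1.0, -0.0, -0.004]
ft_force: [-28.3, 2.9, 6.9]
opening: 0.0
grip_force: 0.0
```

The 28 N at chest x -0.086 means the hasp is against the front. I back off, go over the pin, and then look.

arm_command(moves=[[[0.03, 0, 0, 0, 0], [0, 0, -0.05, 0, 0], [0, 0, -0.05, 0, 0], [-0.005, 0.05, 0, 0, 0], [-0.004, 0.05, 0, 0, 0]]])

```text
time: 6.45
eef_pos: [0.4894, 0.1865, 0.3359]
eef_rot: [0.028, 1.0, 0.0, 0.001]
ft_force: [0.3, 0.6, -0.4]
opening: 0.504
grip_force: 0.0
```

arm_command(moves=[[[0, 0.05, 0, 0, 0], [0, 0.014, 0, 0, 0], [0, 0, 0, 0.15, 0], [0, 0, 0, 0.15, 0], [0, 0, 0, 0.135, 0]]])

```text
time: 7.08
eef_pos: [0.4925, 0.2489, 0.3349]
eef_rot: [0.245, 0.97, -0.0, 0.0]
ft_force: [-0.1, -0.0, 0.1]
opening: 0.498
grip_force: 0.0
```

Run:
```python
from h import *
np.set_printoptions(precision=4,suppress=True)
grab("2");s=status.sense();print(s["eef_pos"],s["eef_rot"],s["opening"])
a=np.array([.5859,.0463]);
f=np.load("pics/side2.npz");w=f["w"];d=w[...,:2]-a;cx=d[...,0]*.9985-d[...,1]*.055;cy=d[...,0]*.055+d[...,1]*.9985;z=w[...,2]
m=(cx<-.05)&(cx>-.13)&(cy>-.034)&(cy<.034)
for z0 in np.arange(.02,.12,.01):
    r=m&(abs(z-z0)<.005)
    if r.sum()>2:print("%.3f"%z0,r.sum(),np.percentile(cx[r],[5,50,95]),cy[r].min(),cy[r].max())
for n in ("side","top"):
  w=np.load(f"pics/{n}2.npz")["w"];q=w[(w[...,0]>.46)&(w[...,0]<.515)&(w[...,1]>.0)&(w[...,1]<.1)&(w[...,2]>.055)&(w[...,2]<.072)]
  for x0 in (.475,.482,.489,.496):
    r=q[abs(q[:,0]-x0)<.004]
    if len(r):print(n,x0,len(r),r[:,1].min(),r[:,1].max(),np.median(r[:,2]))
b=np.hstack([np.load("pics/side2.npz")["im"][120:320,210:410],np.load("pics/top2.npz")["im"][190:390,180:380]])
cv2.imwrite("pics/c4.png",np.ascontiguousarray(cv2.resize(b,None,fx=2,fy=2)[:,:,::-1]))
```

```text
[0.4925 0.2489 0.3349] [ 0.2436  0.9699 -0.      0.0002] 0.50373782645617
0.060 52 [-0.1076 -0.094  -0.0791] -0.015810157308973345 0.01246060130923076
0.070 100 [-0.1111 -0.0966 -0.0792] -0.01750647010007239 0.015706155942737894
0.080 9 [-0.0735 -0.073  -0.0706] -0.032635192851616895 -0.023397581720114705
0.090 15 [-0.0731 -0.0711 -0.0699] -0.03324388276829193 -0.006456404322345514
0.100 12 [-0.0726 -0.0709 -0.0699] -0.03245224161319979 -0.021349635924432345
0.110 102 [-0.0725 -0.0687 -0.0648] -0.03315388211069035 0.032894756377241756
side 0.475 27 0.03876648739398371 0.06374926800101356 0.0665940791093536
side 0.482 34 0.035438907037751606 0.06753089278768536 0.0661053541712651
side 0.489 31 0.03477420981237193 0.06708342015884511 0.06558974566092986
side 0.496 34 0.03353848326908201 0.06708342015884511 0.06602285215840428
top 0.475 36 0.03882038870458145 0.06473323119124713 0.06543610970699687
top 0.482 34 0.036487870840671476 0.06686550079916714 0.06591237144460585
top 0.489 24 0.036325775382714934 0.06675094001539437 0.06618908309041713
top 0.496 21 0.036102702756913685 0.06656372214431057 0.0661272840296001
```

View pics/c4.png

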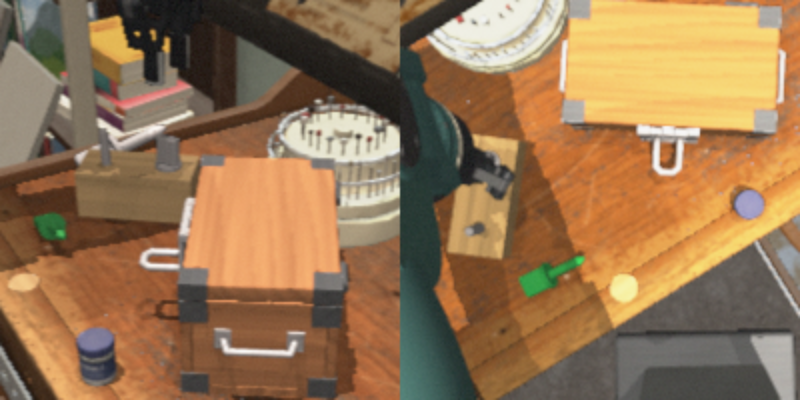

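The hasp hangs home at chest x -0.073 with the staple standing through it at (160,260) in the left half. The pin is still in the stand under the gripper. The green look-alike, now at (550,278) in the right half, has toppled but lies clear of everything. Next is the grasp.

arm_command(moves=[[[0.0026, -0.0014, 0.02, 0, 0], [0, 0, 0.03, 0, 0], [0, 0, 0.03, 0, 0], [0, 0, 0.017, 0, 0], [0, 0, 0, 0, 0]]], force=50)

```text
time: 7.8
eef_pos: [0.4891, 0.2489, 0.237]
eef_rot: [0.241, 0.97, -0.001, -0.001]
ft_force: [0.5, 0.3, -0.0]
opening: 0.501
grip_force: 0.0
```

arm_command(moves=[[[0, 0, 0, 0, -1], [0, 0, 0, 0, -1], [0, 0, 0, 0, -1], [0, 0, 0, 0, -1], [0, 0, 0, 0, -1]]])

```text
time: 8.43
eef_pos: [0.4895, 0.2494, 0.2387]
eef_rot: [0.242, 0.97, 0.0, 0.001]
ft_force: [-0.5, -0.6, 6.7]
opening: 0.132
grip_force: 49.1
```

arm_command(moves=[[[0, 0, -0.02, 0, -1], [0, 0, -0.03, 0, -1], [0, 0, -0.035, 0, -1], [0, 0, 0, -0.15, -1], [0, 0, 0, -0.15, -1]]])

```text
time: 9.05
eef_pos: [0.4893, 0.2494, 0.3236]
eef_rot: [0.092, 0.996, 0.0, 0.001]
ft_force: [-0.0, 0.8, -1.1]
opening: 0.131
grip_force: 49.8
```

arm_command(moves=[[[0, 0, 0, -0.13, -1], [-0.003, -0.05, 0, 0, -1], [-0.003, -0.05, 0, 0, -1], [-0.003, -0.05, 0, 0, -1], [-0.003, -0.04, 0, 0, -1]]])

```text
time: 9.68
eef_pos: [0.4896, 0.0573, 0.3232]
eef_rot: [0.03, 1.0, -0.0, 0.0]
ft_force: [0.4, 1.0, -1.8]
opening: 0.128
grip_force: 49.8
```

Run:
```python
from h import *
np.set_printoptions(precision=4,suppress=True)
grab("3");s=status.sense();print(s["eef_pos"],s["eef_rot"],s["opening"],s["ft_force"]);x,y,zz=s["eef_pos"];o=zz-.1837
w=np.load("pics/side3.npz")["w"]
for z0 in np.arange(o-.045,o+.006,.005):
    q=w[(abs(w[...,0]-x)<.025)&(abs(w[...,1]-y)<.025)&(abs(w[...,2]-z0)<.0025)]
    if len(q):print("%.3f"%z0,len(q),q.min(0),q.max(0),q.mean(0))
b=np.hstack([np.load("pics/side3.npz")["im"][150:300,230:380],np.load("pics/top3.npz")["im"][190:340,250:400]])
cv2.imwrite("pics/c5.png",np.ascontiguousarray(cv2.resize(b,None,fx=2.6,fy=2.6)[:,:,::-1]))
```

```text
[0.4899 0.0562 0.3232] [ 0.0314  0.9995 -0.0003  0.0004] 0.1305802665712483 [ 0.836  -0.1335 -0.793 ]
0.095 2 [0.4887 0.051  0.0966] [0.4906 0.0514 0.0969] [0.4896 0.0512 0.0968]
0.100 5 [0.487  0.048  0.0988] [0.4926 0.0513 0.102 ] [0.4893 0.0498 0.1006]
0.105 12 [0.4836 0.047  0.1022] [0.4943 0.0537 0.1066] [0.4895 0.0497 0.1045]
0.110 20 [0.4836 0.045  0.1073] [0.5144 0.065  0.1118] [0.4947 0.0507 0.11  ]
0.115 17 [0.4841 0.0323 0.1121] [0.5148 0.052  0.1163] [0.4966 0.0469 0.1139]
0.120 16 [0.4843 0.0472 0.1172] [0.4934 0.0513 0.1215] [0.4887 0.0492 0.1192]
0.125 12 [0.4845 0.0464 0.1221] [0.4937 0.0528 0.1265] [0.4899 0.0495 0.1244]
0.130 16 [0.4848 0.0458 0.1272] [0.4938 0.0531 0.1318] [0.4893 0.0498 0.1291]
0.135 8 [0.485  0.0477 0.1321] [0.4939 0.0528 0.1346] [0.4898 0.0499 0.1333]
0.140 10 [0.4769 0.0386 0.141 ] [0.5032 0.0492 0.142 ] [0.489  0.0416 0.1415]
0.145 76 [0.475  0.0372 0.1422] [0.5033 0.0576 0.1467] [0.4894 0.0447 0.1451]
```

View pics/c5.png

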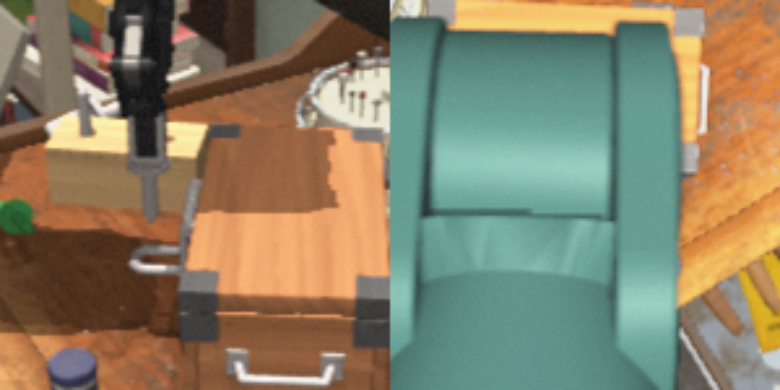

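The pin hangs upright over the staple, its shank tip at (150,215) and the loop at (155,258) in the left half. I make a fine shift, then descend in part to feel the entry.

arm_command(moves=[[[-0.0017, -0.004, 0, 0, -1], [0, 0, 0.015, 0, -1], [0, 0, 0.013, 0, -1], [0, 0, 0.01, 0, -1], [0, 0, 0.007, 0, -1]]])

```text
time: 10.4
eef_pos: [0.4913, 0.0552, 0.2771]
eef_rot: [0.03, 1.0, 0.0, -0.0]
ft_force: [0.2, -0.2, 0.2]
opening: 0.135
grip_force: 49.9
```

Entry is free with no side force. I centre by 2 mm and go down to the seat.

arm_command(moves=[[[0, -0.002, 0, 0, -1], [0, 0, 0.01, 0, -1], [0, 0, 0.009, 0, -1], [0, 0, 0.005, 0, -1], [0, 0, 0, 0, -1]]])

```text
time: 11.02
eef_pos: [0.4911, 0.0529, 0.2533]
eef_rot: [0.03, 1.0, 0.0, -0.0]
ft_force: [-0.1, 0.5, -0.5]
opening: 0.123
grip_force: 49.9
```

arm_command(moves=[[[0, 0, 0.002, 0, -1], [0, 0, 0.001, 0, -1], [0, 0, 0, 0, -0.5], [0, 0, 0, 0, 0], [0, 0, 0, 0, 0]]])

```text
time: 11.65
eef_pos: [0.4912, 0.0529, 0.2508]
eef_rot: [0.03, 1.0, -0.0, 0.0]
ft_force: [0.5, 0.3, 0.7]
opening: 0.5
grip_force: 0.0
```

arm_command(moves=[[[0, 0, -0.01, 0, 0], [0, 0, -0.03, 0, 0], [0, 0, -0.05, 0, 0], [0, 0.05, -0.04, 0, 0], [0, 0.06, 0, 0, 0]]])

```text
time: 12.28
eef_pos: [0.4982, 0.1622, 0.3835]
eef_rot: [0.031, 1.0, 0.001, 0.003]
ft_force: [1.2, -0.7, -0.2]
opening: 0.5
grip_force: 0.0
```

arm_command(moves=[[[0.03, 0.05, 0, 0, 0], [0.03, 0.05, 0, 0, 0], [0.03, 0.05, 0, 0, 0], [0, 0, 0, 0, 0], [0, 0, 0, 0, 0]]])

```text
time: 12.9
eef_pos: [0.4168, 0.3166, 0.3802]
eef_rot: [0.03, 1.0, -0.0, 0.0]
ft_force: [0.1, -1.0, -0.7]
opening: 0.494
grip_force: 0.0
```

Run:
```python
from h import *
np.set_printoptions(precision=4,suppress=True)
grab("4");s=status.sense();print(s["time"],s["eef_pos"],s["ft_force"])
a=np.array([.5859,.0463])
for n in("side","top"):
    w=np.load(f"pics/{n}4.npz")["w"];d=w[...,:2]-a;cx=d[...,0]*.9985-d[...,1]*.055;cy=d[...,0]*.055+d[...,1]*.9985;z=w[...,2]
    q=w[(cx<-.075)&(cx>-.12)&(abs(cy)<.03)&(z>.095)&(z<.12)];print(n,"grip top",len(q),q.mean(0) if len(q) else 0,q.max(0) if len(q) else 0)
    q=w[(cx<-.075)&(cx>-.12)&(abs(cy)<.03)&(z>.0685)&(z<.075)];print("collar",len(q),np.median(q,0),q.min(0),q.max(0))
    for z0 in (.085,.095,.105):
        r=(cx<-.05)&(cx>-.079)&(abs(cy)<.034)&(abs(z-z0)<.005);print("hasp",z0,r.sum(),np.median(cx[r]))
    l=(abs(cy)<.1)&(abs(cx)<.055)&(z>.1)&(z<.15);print("lid",np.polyfit(cx[l],z[l],1))
b=np.hstack([np.load("pics/side4.npz")["im"][150:300,230:380],np.load("pics/top4.npz")["im"][190:340,250:400]])
cv2.imwrite("pics/c6.png",np.ascontiguousarray(cv2.resize(b,None,fx=2.6,fy=2.6)[:,:,::-1]))
```

```text
13.0 [0.4173 0.3158 0.38  ] [ 0.2904 -0.4841 -0.4299]
side grip top 103 [0.4904 0.0485 0.1014] [0.5034 0.0587 0.1059]
collar 81 [0.4917 0.0439 0.0721] [0.4763 0.0364 0.0686] [0.5056 0.0603 0.0747]
hasp 0.085 13 -0.07139206022312737
hasp 0.095 14 -0.07104609713505002
hasp 0.105 17 -0.07071917788536214
lid [0.0002 0.117 ]
top grip top 70 [0.4894 0.0517 0.1031] [0.5028 0.0575 0.1075]
collar 71 [0.4891 0.0475 0.0717] [0.4761 0.0384 0.0685] [0.5022 0.0645 0.0748]
hasp 0.085 5 -0.07389564067871042
hasp 0.095 10 -0.07405917899717443
hasp 0.105 46 -0.07180509882330877
lid [-0.0003  0.1161]
```

View pics/c6.png

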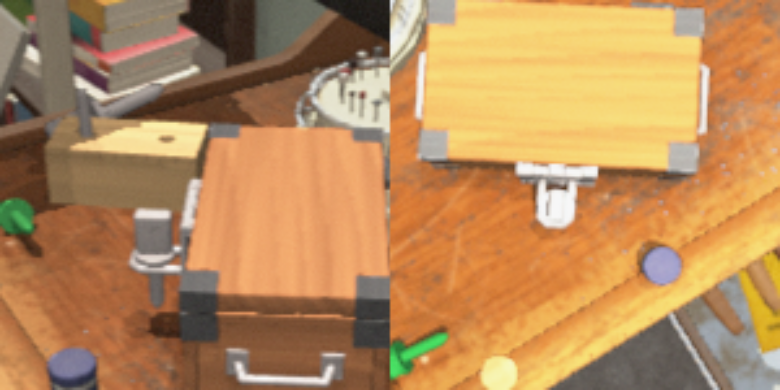

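The pin stands upright through the staple's loop at (153,255) with its collar on the bars: the collar top is at 0.0717. The lid is flat, the hasp is home, and the phial and punch are undisturbed. I hand in.

```bash
python3 -c "
from workcell import bot
print(bot.sign_off())"
```

```text
the job is handed in; nothing more can be done
None
```

I handed the job in at about 13 s with the lid shut, the hasp home and the pin seated in the staple with its collar on the bars; the punch and phial did not move, the puck was not re-checked, and the green look-alike, which I was to leave alone, was toppled along the way and now lies on the bench.

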